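# Close the sprung cover of the first-aid case and hold it down

## Task

A roll of tape has been dropped over the quarter-turn fastener on the orange cover panel of the first-aid case: lay the roll flat in the blue tray and let go of it. Then turn the fastener clockwise until the white slot line on its grip lines up with the two white marks on the panel, and only after that press the panel fully down against the aluminium frame, keeping the fastener lined up. Finish while still holding the panel pressed home with the gripper, and leave the bottle, the jar and the carton where they are.

Things in the scene. Friction and masses are not known exactly. Their poses are not given: they have to be found in the camera images.
- case_mid (a point): Black first-aid case with aluminium edging, fixed to the table, 220 (x) by 380 (y) by 130 mm high, never tipped; this point is the centre of its underside, axes along its sides. The aluminium frame and case rim are 130 mm above the table. The orange panel covers its -y half; the +y half is open and holds fixed tape rolls and a blue pack with a carton on it, none above the rim.
- panel_top (a point): Orange cover panel, 150 (x) by 140 (y) by 8 mm, level, axes parallel to the case's; this point is the centre of its upper face, on the fastener's axis. It is kept off the frame by springs on guide pins (moves straight down only, without tipping, wherever it is pressed): at rest its upper face is 148 mm above the table, pressed home 138 mm. Two white marks on it lie along its x axis, either side of the fastener, 35 to 65 mm from its centre.
- panel (a joint): How far the panel is pressed down, in m: 0 = sprung up, 0.010 = home against the frame (stop). Springs push back with about 5 N at the start of travel and 11 N at home; it springs up again when released. While the fastener is not lined up (more than about 0.3 rad off), its cross-bar underneath meets the frame's receptacle after 3 mm and the panel goes no farther.
- fastener_grip (a point): Quarter-turn fastener in the middle of the panel, standing up from it and moving down with it: a steel disc of 34 mm diameter and 4 mm thick, on it a black upright grip bar 30 long, 12 thick and 26 mm high (4 to 30 mm above the panel's face) with a white slot line along its top. This point is on the turning axis, 18 mm above the panel's face; its x axis runs along the bar, z up.
- fastener (a joint): Turn of the fastener in rad, clockwise seen from above is growing. 0 = bar along the panel's y axis; 1.571 = bar and slot line along the panel's x axis, lined up with the marks. Stops at -0.1 and 1.95; it starts between 0.1 and 0.6. No detent; friction of 0.06 N m keeps it where it is left.
- roll_center (a point): White roll of tape: a rigid ring 60 mm outer and 44 mm inner diameter, 38 mm high, about 70 g; this point is its centre, half-way up, z along its axis. It starts lying flat on the panel, around the fastener (whose bar ends 8 mm below the roll's upper rim).
- tray_in (a point): Shallow blue open tray, fixed to the table, 180 (x) by 150 (y) by 25 mm high, walls 4 mm; this point is the centre of its inner floor, 4 mm above the table; axes along its sides.
- bottle: Clear water bottle with blue cap, 64 mm diameter, 170 mm high, loose; origin at the centre of its underside. Leave alone.
- jar: Small orange pill jar with white lid, 48 mm diameter, 65 mm high, loose; origin at the centre of its underside. Leave alone.
- carton: Red medicine carton, 100 by 50 by 30 mm high, lying loose on the blue pack in the open half of the case, its top below the rim; origin at the centre of its underside. Leave alone.
There are look-alikes about, which are no part of the job. What is shaped like the part that bears roll_center but pink or red is not meant.

How it is judged:
By the outcome, as a careful person would: the job done as asked, in the order asked, and still so for the second after the job is handed in, while the arm keeps its last pose, push and grip.
It also fails if it takes over 51 s, if anything falls off the work surface, if the arm or the gripper's body presses on something with over 40 N, if the wrist force passes 120 N, or if a joint passes its speed limit or range.

## Robot

A 6-joint arm with a two-finger parallel gripper is mounted at the origin on the work surface. World frame = base frame: x ahead of the robot, y to its left, z up, the work surface at z = 0. Lengths are in mm, angles in rad, forces in N, time in s.
With the tool pointing down it reaches from about 325 to 875 mm from the base axis. Payload 4.4 kg.
Tool frame: the origin (TCP) lies on the centre line of the jaws, within the pads' length; the fingertips stand ahead of it and the grasp point (between the pads) lies 6 mm ahead of it (ctrl.tcp_to_tips is the z of the fingertips in the tool frame, in mm); z points along the fingers, y is the line along which they close (so a half turn about z gives the same grasp; the last joint's range is limited). The gripper opens to 85 mm and grips with 20 to 120 N. Pads are 22 mm wide; open, the fingers measure 114 mm over their backs; the gripper's body (76 mm by 85 mm) begins 54 mm behind the grasp point. The pads swing forward as they close: fully open they stand 13 mm farther back than shut.
Start: joints at [1.119, 0.207, 1.542, -0, 1.393, -0.15], TCP at [170.373, 549.182, 256.282] pointing down, gripper open.
Joint ranges: [-2.73, 2.73], [-0.86, 2.22], [0.23, 2.46], [-1.11, 4.25], [0.08, 2.63], [-2.82, 2.82]. Speed limits (rad/s): [2.79, 2.79, 3.14, 3.14, 3.14, 3.14].

## Interface

Orientations are given as a 3x3 rotation matrix whose columns are the frame's x, y, z axes.
In Python, from plant import ctrl, sensors, optics gives the robot as it stands. Calls block until the motion is done:
- ctrl.move_ptp(position, orientation): joint-space move of the TCP to a pose.
- ctrl.move_l(position, rot=None, vel=150, threshold=None): straight line of the TCP; rot=None keeps the orientation; vel is the mean speed in mm/s. With threshold (N) it stops when the force on the tool has changed by that much, and returns True; else False.
- ctrl.set_joints(angles): joint-space move.
- ctrl.gripper_to(opening, force=None): finger opening in mm; force is the grip in N (None keeps the last); returns when the fingers have stopped.
- ctrl.hold(seconds).
- ctrl.solve_ik(position, orientation): joint angles nearest the present ones, or None.
- sensors.read_state(): the state.
- optics.grab_frame(name): name is "scene" or "top"; returns (picture, depth): 384x512x3 uint8, red, green, blue; 384x512 float32, mm along the optical axis (not along the pixel's ray), 0 where there is no reading.
- optics.camera_params(name): a dict with "mtx" (3x3 intrinsics, pixels), "k1" (the pictures are not rectified: a ray, as slopes to the right and down, at radius r is drawn at 1 + k1 r^2 times it, then the intrinsics apply), "R" (3x3) and "t" (3): a world point X has camera coordinates R X + t. Camera axes: x right, y down, z forward; pixel columns grow to the right and rows downward; lengths in mm; the calibration is good to about 2 mm. A picture is of the moment at which its call begins. camera_params takes no time and is no camera call.
A pose or a line that the arm cannot do raises ctrl.MotionError and nothing moves.
- ctrl.finish_job(): hands the job in; it is judged then, once.
The state is a dict: "t": time; "q": joint angles; "qvel": joint speeds; "tau": joint torques, N m; "eef_pos": TCP position; "eef_rot": TCP orientation; "force": force on the tool from outside, world axes, zero at the start; "wrist_torque": the same for the moment, N m; "grip_width": finger opening in mm; "grasp_force": force on a finger pad.
Only numpy, scipy, OpenCV 4.12 (cv2) and the standard library are available. Lean on these libraries where they do the work, as an engineer would, in place of code of your own. Each camera call takes 0.05 s, during which the arm holds its last target. There are 200 camera calls.

## Working session

There is one attempt and no reset: what is moved stays moved. The work goes in short steps, each a Python script; the robot and the scene stay as the last script left them, time stands still between calls to the robot, and variables do not carry over. Pictures are saved under pics/ and viewed, at most 10 in all, crops included, and the job is handed in when it is done.

```bash
mkdir -p pics; ls; cat > h.py <<'E'
import numpy as np, cv2
from plant import ctrl, sensors, optics
def grab(name, fn=None):
    p,d=optics.grab_frame(name)
    if fn: cv2.imwrite(fn,p[:,:,::-1])
    np.savez('/tmp/%s.npz'%name,p=p,d=d); return p,d
def cloud(name,d):
    c=optics.camera_params(name); h,w=d.shape
    u,v=np.meshgrid(np.arange(w,dtype=float),np.arange(h,dtype=float))
    K=np.array(c['mtx']); k=c['k1']
    x=(u-K[0,2])/K[0,0]; y=(v-K[1,2])/K[1,1]
    rd=np.hypot(x,y); r=rd.copy()
    for _ in range(20): r=rd/(1+k*r*r)
    s=np.where(rd>0,r/np.maximum(rd,1e-9),1)
    P=np.stack([x*s*d,y*s*d,d],-1)
    X=(P-np.array(c['t']))@np.array(c['R'])   # R^T (P-t)
    X[d==0]=np.nan
    return X
def load(name):
    z=np.load('/tmp/%s.npz'%name); return z['p'],z['d'],cloud(name,z['d'])
E
python3 - <<'E'
from h import *
for n in('scene','top'):
    p,d=grab(n,'pics/%s0.png'%n); print(n,optics.camera_params(n),(d==0).mean())
s=sensors.read_state(); print(s['t'],s['eef_rot'],ctrl.tcp_to_tips)
E
```

```text
pics
scene {'mtx': array([[427.24344661,   0.        , 258.7352359 ],
       [  0.        , 427.24344661, 189.10539828],
       [  0.        ,   0.        ,   1.        ]]), 'k1': -0.11018026325610954, 'R': array([[ 0.79120949,  0.61145639, -0.01042235],
       [ 0.51187925, -0.67149186, -0.5357969 ],
       [-0.33461496,  0.4185926 , -0.84428257]]), 't': array([-449.92011167, -227.42806474, 1460.6171545 ])} 0.004175821940104167
top {'mtx': array([[353.36689116,   0.        , 254.54170915],
       [  0.        , 353.36689116, 193.14185551],
       [  0.        ,   0.        ,   1.        ]]), 'k1': 0.017733282595920698, 'R': array([[ 0.02401117, -0.99939102,  0.0253189 ],
       [-0.99046006, -0.02721889, -0.13508515],
       [ 0.13569204, -0.02183381, -0.99051045]]), 't': array([-39.71860796, 599.85776921, 875.50606768])} 0.003992716471354167
0.1 [[-9.55108707e-01  2.96254124e-01 -9.23315583e-04]
 [ 2.96255383e-01  9.55106922e-01 -1.87506157e-03]
 [ 3.26370382e-04 -2.06442484e-03 -9.99997816e-01]] 25.0
```

View pics/scene0.png

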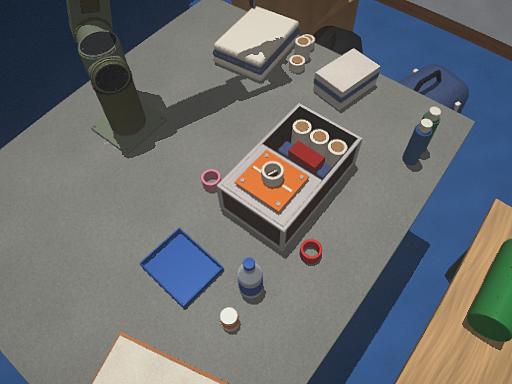

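View pics/top0.png

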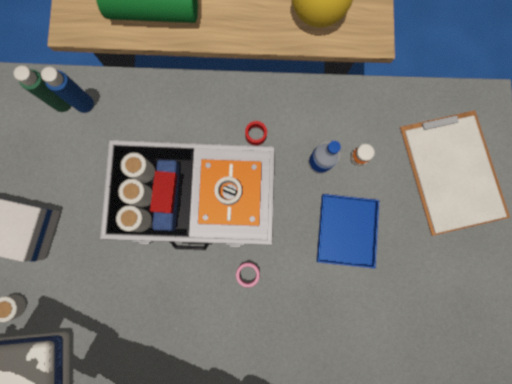

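The only white roll is the one around the fastener, at top (229,191) / scene (272,174). Look-alikes are the pink ring at top (248,275), the red ring at (256,133), the brown-cored rolls fixed in the case at (133,165..218), and a roll at (6,309). The tray is at (348,230), the bottle at (325,156) and the jar at (364,154).

```bash
python3 - <<'E'
from h import *
p,d,X=load('top')
cv2.imwrite('pics/crop1.png',cv2.resize(p[140:245,180:285,::-1],(630,630)[:2],interpolation=cv2.INTER_CUBIC)[:600])
hsv=cv2.cvtColor(p,cv2.COLOR_RGB2HSV)
H,S,V=[hsv[...,i].astype(int) for i in range(3)]
def rect(m,n):
    pts=X[m][:,:2]; pts=pts[~np.isnan(pts).any(1)].astype(np.float32)
    print(n,len(pts),'med z',np.nanmedian(X[m][:,2]),cv2.minAreaRect(pts))
R=np.zeros(p.shape[:2],bool)
m=R.copy(); m[140:245,190:275]=1
rect(m&(H<15)&(S>150)&(V>120)&(abs(X[...,2]-148)<8),'panel')
m=R.copy(); m[185:275,310:390]=1
rect(m&(H>100)&(H<130)&(S>120),'tray')
m=R.copy(); m[165:220,200:260]=1
r=m&(X[...,2]>179)&(X[...,2]<195)&(S<70)&(V>130)
rect(r,'roll'); print(cv2.minEnclosingCircle(X[r][:,:2].astype(np.float32)))
m=R.copy(); m[135:250,95:280]=1
r=m&(abs(X[...,2]-130)<7)&(S<60)&(V>110)
rect(r,'rim')
for n,(a,b,c,e) in dict(bottle=(140,175,308,342),jar=(142,168,353,376),red=(120,146,243,269)).items():
    m=R.copy(); m[a:b,c:e]=1; m&=X[...,2]>20; print(n,np.nanmin(X[m],0),np.nanmax(X[m],0))
# bar
m=R.copy(); m[175:207,212:246]=1
b=m&(V<80)&(abs(X[...,2]-178)<6); print('bar',b.sum(),X[b].mean(0), cv2.minAreaRect(X[b][:,:2].astype(np.float32)))
E
```

```text
panel 2420 med z 148.01399089885095 ((588.1229858398438, 34.77668380737305), (136.26651000976562, 144.75338745117188), 89.4629898071289)
tray 3878 med z 4.363395762244478 ((513.8435668945312, -272.5239562988281), (148.91921997070312, 180.74371337890625), 85.27068328857422)
roll 290 med z 185.79843231965333 ((586.4575805664062, 37.00173568725586), (57.90839767456055, 56.81615447998047), 1.2695103883743286)
((586.1220092773438, 38.030189514160156), 29.86751365661621)
rim 5245 med z 129.86393667942932 ((589.4271240234375, 131.18408203125), (393.8788146972656, 234.19366455078125), 89.4528579711914)
bottle [ 662.6743495  -230.97215308   20.89916341] [ 724.01232109 -167.04152286  172.61792907]
jar [ 687.66007503 -327.64655466   20.20005796] [ 733.99902596 -284.08811612   70.05797167]
red [737.11348115 -51.28315901  20.096135  ] [796.00322123   5.24964415  43.56548482]
bar 6 [581.84166819  34.22900262 178.00621247] ((581.689453125, 34.010887145996094), (20.790565490722656, 1.1117424964904785), 72.18269348144531)
```

View pics/crop1.png

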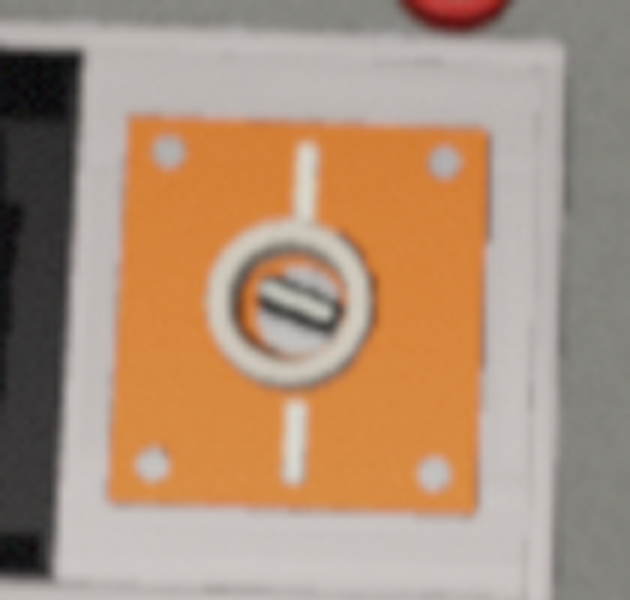

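The white roll surrounds the fastener: its ring centre is at crop (291,303) and the bar runs from (262,292) to (338,318), which puts the fastener at about 0.3 rad. I'm picking up this roll.

```bash
cat >> h.py <<'E'
def rot(a):
    y=np.array([np.cos(a),np.sin(a),0]); z=np.array([0,0,-1.]); return np.stack([np.cross(y,z),y,z],1)
def st(m=''):
    s=sensors.read_state(); print(m,'t%.1f'%s['t'],np.round(s['eef_pos'],1),'F',np.round(s['force'],1),'w%.1f g%.1f'%(s['grip_width'],s['grasp_force']),'q6 %.2f'%s['q'][5]); return s
E
python3 - <<'E'
from h import *
R=rot(0.0)
ctrl.gripper_to(85,30)
ctrl.move_ptp([587,36.5,270],R); st('above')
print(ctrl.move_l([587,36.5,179],vel=120,threshold=8)); st('down')
ctrl.gripper_to(50,30); st('grip')
ctrl.move_l([587,36.5,275],vel=120); st('up'); grab('scene','pics/lift.png')
E
```

```text
above t2.7 [586.8  37.5 270. ] F [ 0.5 -0.5 -0.2] w85.1 g0.0 q6 -0.09
False
down t3.6 [587.7  36.5 179.9] F [ 0.4 -0.8  0.5] w84.9 g0.0 q6 -0.08
grip t3.9 [587.6  36.4 180.4] F [-1.6  0.4  4.9] w57.5 g40.3 q6 -0.09
up t4.9 [586.3  36.6 273.8] F [-0.5  0.2 -0.3] w57.5 g40.0 q6 -0.08
```

View pics/lift.png

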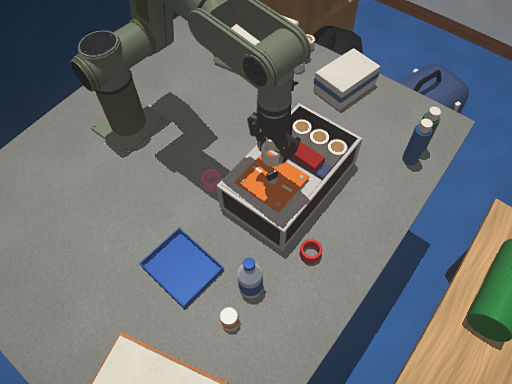

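The roll is held at (270,152) and the fastener is clear. Next I place it in the tray.

```bash
python3 - <<'E'
from h import *
R=rot(-0.082)
c=[514,-272.5]
ctrl.move_ptp(c+[220],R); st('above tray')
ctrl.move_l(c+[50],vel=150); st()
print(ctrl.move_l(c+[33],vel=25,threshold=4)); st('down')
ctrl.gripper_to(82); ctrl.hold(0.2); st('open')
ctrl.move_l(c+[200],vel=200); st('up')
p,d=grab('top','pics/placed.png')
X=cloud('top',d)
cv2.imwrite('pics/crop2.png',cv2.resize(p[150:240,185:275,::-1],(600,600),interpolation=cv2.INTER_CUBIC))
grab('scene','pics/placed_s.png')
E
```

```text
above tray t6.2 [ 514.5 -271.6  220.2] F [0.9 0.1 0.3] w58.0 g39.9 q6 -0.55
 t7.4 [ 514.9 -273.1   51.2] F [ 0.9  0.1 -0.2] w57.7 g39.9 q6 -0.55
True
down t8.0 [ 514.  -272.5   36.4] F [-0.5  0.7  4.1] w57.9 g40.5 q6 -0.55
open t8.6 [ 513.2 -271.9   35.6] F [-0.4  0.3  1. ] w81.9 g0.0 q6 -0.55
up t9.5 [ 513.1 -271.9  198.6] F [-0.1 -0.3 -1. ] w82.1 g0.0 q6 -0.55
```

View pics/placed_s.png

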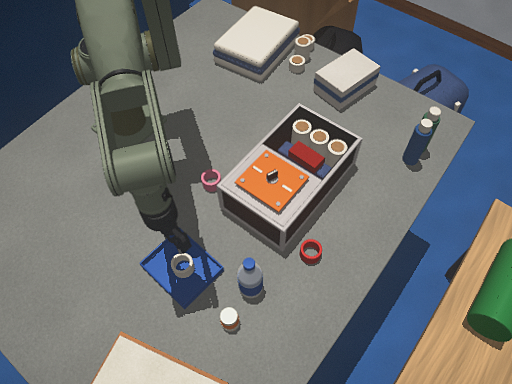

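View pics/crop2.png

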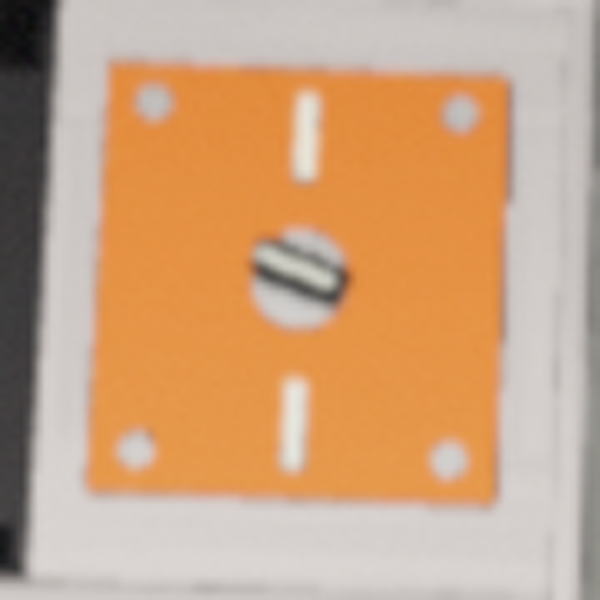

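The roll lies flat in the tray at scene (181,266). The slot line runs from crop (258,255) to (337,285), with the marks at (306,135) and (294,425). I'll compute the bar and mark directions by intersecting rays with the known planes.

```bash
python3 - <<'E'
from h import *
p,d,X=load('top')
hsv=cv2.cvtColor(p,cv2.COLOR_RGB2HSV).astype(int)
c=optics.camera_params('top'); C=-np.array(c['R']).T@np.array(c['t'])
D=cloud('top',np.ones_like(d))-C
def plane(z): return C+D*((z-C[2])/D[...,2])[...,None]
def line(P,w):
    m=(P*w[:,None]).sum(0)/w.sum(); Q=P-m
    e,v=np.linalg.eigh((Q*w[:,None]).T@Q); v=v[:,1]; return m,np.degrees(np.arctan2(v[1],v[0])),np.sqrt(e/w.sum())
V=hsv[...,2]; S=hsv[...,1]
k=90/600.
def box(r0,r1,c0,c1):
    m=np.zeros(V.shape,bool); m[150+int(r0*k):150+int(r1*k)+1,185+int(c0*k):185+int(c1*k)+1]=1; return m
P=plane(148.)[...,:2]
mk=(box(80,190,275,335)|box(370,480,270,325))&(S<110)
print('marks',mk.sum(),line(P[mk],(255.-S[mk])))
or_=box(40,520,70,530)&(S>150)&(V>120)&(hsv[...,0]<20)
print('panel',cv2.minAreaRect(P[or_].astype(np.float32)))
B=plane(178.)[...,:2]
bx=box(220,330,240,360)
dk=bx&(V<110)
g=cv2.cvtColor(p,cv2.COLOR_RGB2GRAY)
print(g[183:202,221:240])
print('dark',dk.sum(),line(B[dk],np.ones(dk.sum())))
# slot: bright pixels within hull of dark
E
```

```text
marks 111 (array([584.55669601,  35.29234258]), np.float64(179.43790241462187), array([ 2.48366804, 50.41193849]))
panel ((588.0638427734375, 34.758567810058594), (136.23529052734375, 144.53089904785156), 89.39722442626953)
[[161 161 160 161 161 161 164 167 169 167 166 161 160 160 161 162 161 161
  160]
 [161 161 159 158 158 160 169 182 185 184 179 167 162 162 161 161 161 161
  161]
 [160 160 152 146 144 146 163 185 192 194 191 180 176 168 164 162 160 161
  161]
 [161 158 151 147 137 125 132 159 175 188 190 190 190 182 172 165 162 161
  162]
 [162 163 171 182 180 160 134 125 134 161 170 177 188 189 184 170 163 162
  162]
 [160 159 170 188 201 198 183 164 146 139 131 136 164 180 185 171 164 162
  161]
 [157 139 129 144 176 195 202 199 191 180 162 135 129 150 160 154 158 161
  163]
 [159 139 103  85 111 145 175 191 198 202 199 184 162 144 117 115 140 157
  161]
 [162 157 136 102  80  86 108 131 150 177 195 203 198 181 128  87 120 153
  161]
 [163 166 171 157 133 112  96  85  89 114 146 176 191 183 131  93 126 154
  161]
 [161 172 189 190 179 166 155 133 104  83  87 110 130 129  99 107 144 158
  161]
 [163 172 191 199 199 197 192 179 159 136 114  99  86  76  84 127 155 162
  162]
 [165 169 183 197 203 204 203 199 193 182 170 158 137 116 117 147 162 163
  163]
 [163 164 173 188 199 205 206 206 204 201 198 194 180 163 151 158 161 163
  164]
 [163 164 165 173 187 197 204 206 206 205 204 201 193 179 165 163 163 164
  164]
 [165 164 164 164 169 179 189 195 195 195 193 189 181 172 165 164 164 164
  164]
 [165 164 164 164 163 167 169 172 175 174 172 166 167 166 165 164 164 163
  164]
 [164 164 165 165 164 164 163 165 164 165 164 162 164 164 165 164 164 164
  163]
 [164 166 164 164 164 164 164 164 165 165 164 164 164 164 163 164 164 164
  164]]
dark 17 (array([582.32381598,  33.43028745]), np.float64(77.64145671191669), array([1.95311255, 8.70509074]))
```

```bash
python3 - <<'E'
from h import *
p,d,X=load('top'); c=optics.camera_params('top'); C=-np.array(c['R']).T@np.array(c['t'])
D=cloud('top',np.ones_like(d))-C
f=lambda r,cc,z:(C+D[r,cc]*((z-C[2])/D[r,cc,2]))[:2]
a,b=f(188,225,178),f(191,232,178); ang=np.arctan2(*(a-b)[::-1]); print('slot',a,b,(a+b)/2,np.degrees(ang))
xy=[585.5,35.0]; a0=ang-np.pi/2
ctrl.gripper_to(50,40)
ctrl.move_ptp(xy+[260],rot(a0)); st('above')
print(ctrl.move_l(xy+[182],vel=100,threshold=6)); st('down')
ctrl.gripper_to(0,40); ctrl.hold(0.2); st('grip')
E
```

```text
slot [591.58267946  44.09487759] [585.33665537  28.4860096 ] [588.45966742  36.29044359] 68.19075300157918
above t11.3 [585.4  34.1 259.7] F [ 0.5  0.2 -0.3] w49.7 g0.0 q6 0.29
False
down t12.2 [586.1  34.9 182.7] F [0.9 0.4 0.9] w50.2 g0.0 q6 0.29
grip t12.8 [586.3  34.8 182.9] F [ 0.8 -1.6  4.1] w11.0 g43.5 q6 0.29
```

```bash
python3 - <<'E'
from h import *
a0=np.radians(68.19-90); a1=np.radians(-90.6)
for k in range(1,5):
    ctrl.move_ptp([586.8,35.3,182.5],rot(a0+(a1-a0)*k/4)); s=st(k)
ctrl.hold(0.3); s=st(); print(np.degrees(np.arctan2(s['eef_rot'][1][1],s['eef_rot'][0][1])), s['wrist_torque'])
p,_=grab('scene'); cv2.imwrite('pics/turn.png',cv2.resize(p[120:230,215:325,::-1],(600,600),interpolation=cv2.INTER_CUBIC))
E
```

```text
1 t13.2 [586.   35.1 182.8] F [-2.5 -1.4  5.4] w11.0 g43.7 q6 0.59
2 t13.6 [585.8  35.3 182.7] F [-2.8  0.1  5.4] w11.2 g43.7 q6 0.89
3 t14.0 [585.6  35.7 182.6] F [-2.8  0.4  5.7] w11.2 g43.7 q6 1.19
4 t14.4 [585.6  36.1 182.6] F [-3.3  1.9  6. ] w10.8 g43.7 q6 1.49
 t14.7 [585.6  36.1 182.6] F [-3.5  1.9  5. ] w11.4 g43.7 q6 1.49
-90.61036685095455 [ 0.17005055  0.49442637 -0.03799107]
```

View pics/turn.png

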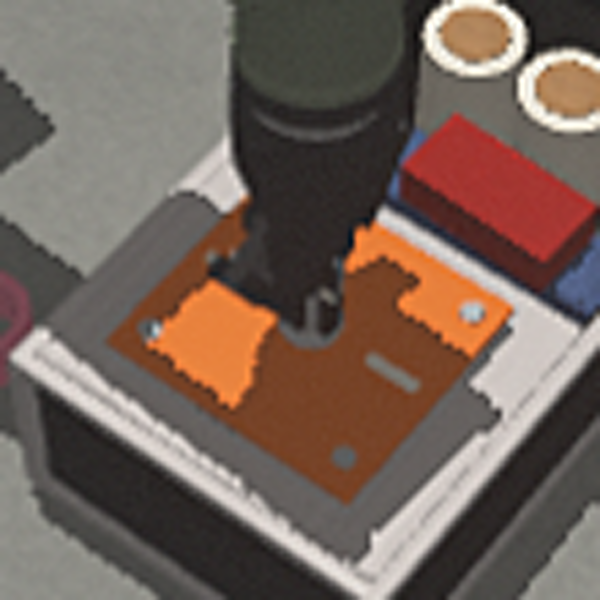

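The gripper hides the fastener (disc at crop (310,325)), so I'll let go and move aside to check the alignment from the top camera.

```bash
python3 - <<'E'
from h import *
R=rot(np.radians(-90.6))
ctrl.gripper_to(40); ctrl.move_l([585.8,36.,250],vel=150)
ctrl.move_ptp([430,-120,280],R); st()
p,d=grab('top'); print
cv2.imwrite('pics/aligned.png',cv2.resize(p[150:240,185:275,::-1],(600,600),interpolation=cv2.INTER_CUBIC))
g=cv2.cvtColor(p,cv2.COLOR_RGB2GRAY); print(g[180:200,221:238])
E
```

```text
t16.6 [ 430.4 -119.7  279.6] F [ 0.3  0.  -0.7] w40.3 g0.0 q6 1.12
[[154 154 154 154 154 153 153 154 153 155 154 154 154 153 154 154 153]
 [154 155 153 154 154 155 154 154 154 154 154 154 153 154 154 154 155]
 [154 155 154 154 154 154 151 152 157 155 152 149 151 152 152 154 154]
 [154 154 155 155 154 150 140 148 168 160 138 131 135 150 154 154 154]
 [155 155 155 156 156 146 120 140 182 162 113  92 122 147 154 155 154]
 [156 155 155 158 163 157 112 141 193 167 102  93 139 155 156 156 154]
 [156 155 159 168 175 168 120 147 197 170 102 108 165 170 165 158 155]
 [156 155 166 181 183 166 119 153 198 169 101 113 174 186 177 161 154]
 [155 159 173 187 184 159 117 160 199 164  96 114 175 190 184 166 156]
 [157 165 183 191 186 156 117 162 198 159  86 114 176 191 188 177 161]
 [156 171 192 194 186 157 118 162 198 155  82 113 178 192 193 190 168]
 [158 172 193 194 187 158 118 163 199 154  83 115 178 193 196 194 172]
 [158 172 192 197 187 157 120 165 198 154  83 117 180 194 196 193 170]
 [159 171 190 197 187 153 124 173 200 155  84 117 181 195 197 189 165]
 [156 168 187 194 185 146 124 181 200 152  81 119 182 197 192 177 160]
 [157 161 177 191 186 148 121 169 187 139  78 125 184 194 187 166 156]
 [156 157 166 182 186 162 121 134 150 106  87 143 184 188 177 162 157]
 [156 158 158 168 180 173 140 118 113  92 119 167 183 176 161 159 158]
 [157 158 156 160 167 167 155 145 137 126 139 172 175 165 158 157 158]
 [158 157 157 158 160 159 157 159 157 149 148 158 161 159 157 158 157]]
```

View pics/aligned.png

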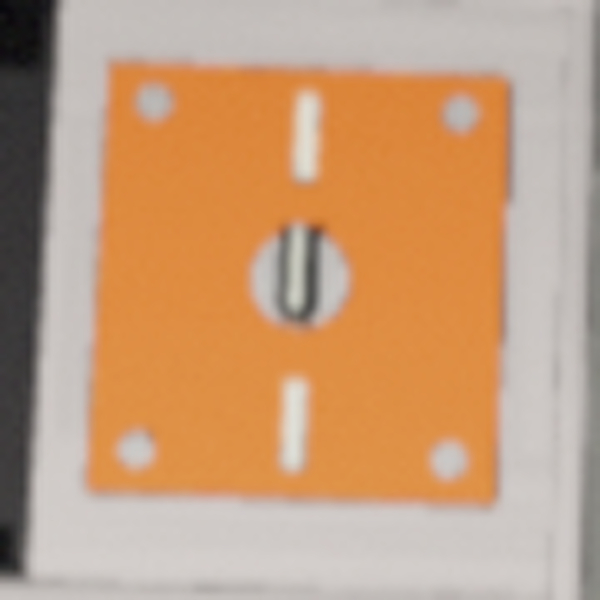

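The slot line (crop (297,225)–(296,310)) is parallel to and in line with the marks at (307,135) and (294,425), and the panel is still up. I'll grip the bar again in the same orientation and press straight down.

```bash
python3 - <<'E'
from h import *
R=rot(np.radians(-90.6)); xy=[586.5,35.8]
ctrl.move_ptp(xy+[250],R)
print(ctrl.move_l(xy+[182.5],vel=100,threshold=6)); st('down')
ctrl.gripper_to(0,70); ctrl.hold(0.2); st('grip')
for z in (180,177,174):
    ctrl.move_l(xy+[z],vel=20); st(z)
print(ctrl.move_l(xy+[164],vel=12,threshold=12)); ctrl.hold(0.5); s=st('press')
print(np.degrees(np.arctan2(s['eef_rot'][1][1],s['eef_rot'][0][1])))
for n in('scene','top'):
    p,d=grab(n); X=cloud(n,d); h=cv2.cvtColor(p,cv2.COLOR_RGB2HSV).astype(int)
    m=(h[...,0]<15)&(h[...,1]>150)&(h[...,2]>60)&(np.hypot(X[...,0]-587,X[...,1]-35)<85)&(X[...,2]>125)&(X[...,2]<155)
    print(n,m.sum(),np.nanmedian(X[m][:,2]))
E
```

```text
False
down t18.4 [587.   35.6 183.2] F [-0.1  0.   0.1] w39.8 g0.0 q6 1.49
grip t19.0 [587.2  36.  183.7] F [-1.8  1.1  5.4] w10.4 g71.8 q6 1.49
180 t19.2 [587.2  36.  181.3] F [-1.1  1.7  6.3] w10.5 g72.0 q6 1.49
177 t19.6 [587.2  36.  178.6] F [-2.8  1.2  7.7] w10.5 g72.2 q6 1.49
174 t19.9 [587.2  36.  176. ] F [-2.2  1.9  9.1] w10.5 g72.4 q6 1.49
True
press t20.8 [587.2  36.1 175.1] F [-3.6 -0.3 10.7] w10.3 g72.7 q6 1.49
-90.5688010989804
scene 1523 137.7215297659875
top 699 139.4691762956224
```

Force is 10.7 N, right about the spring force at home. I'll push on to get a definite margin against the stop.

```bash
python3 - <<'E'
from h import *
xy=[586.5,35.8]; z=171
while z>156:
    ctrl.move_l(xy+[z],vel=15); ctrl.hold(.2); s=st(z)
    if s['force'][2]>22: break
    z-=1
ctrl.hold(.5); s=st('end'); print(np.degrees(np.arctan2(s['eef_rot'][1][1],s['eef_rot'][0][1])))
for n in('scene','top'):
    p,d=grab(n,'pics/end_%s.png'%n); X=cloud(n,d); h=cv2.cvtColor(p,cv2.COLOR_RGB2HSV).astype(int)
    m=(h[...,0]<15)&(h[...,1]>150)&(h[...,2]>60)&(np.hypot(X[...,0]-587,X[...,1]-35)<85)&(X[...,2]>125)&(X[...,2]<155)
    print(n,m.sum(),np.nanmedian(X[m][:,2]))
E
```

```text
171 t21.4 [587.2  36.  173.7] F [-3.1  1.8 12.6] w10.2 g72.9 q6 1.49
170 t21.9 [587.2  36.  173.6] F [-6.3  0.5 16.2] w10.6 g73.5 q6 1.49
169 t22.3 [587.2  36.  173.6] F [-8.   1.8 20.8] w10.0 g74.1 q6 1.49
168 t22.8 [587.3  36.  173.6] F [-9.7  1.6 24.3] w10.5 g74.7 q6 1.49
end t23.3 [587.3  36.  173.6] F [-10.    1.7  23.6] w10.2 g74.7 q6 1.49
-90.54755183688376
scene 1533 136.39265836627118
top 686 137.94689813773994
```

View pics/end_scene.png

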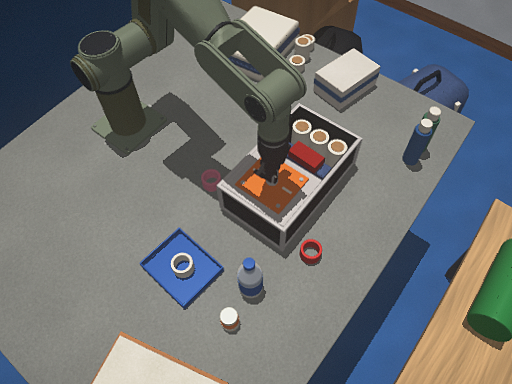

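The panel has hit a hard stop: z stays at 173.6 while the force rises to 24 N, and the top camera reads the panel at 138 mm. The roll is flat in the tray at (181,266), and the bottle, jar and carton haven't moved.

```bash
python3 -c "
from h import *
print(ctrl.finish_job())"
```

```text
the job is handed in; nothing more can be done
None
```

I handed the job in: the roll lies flat in the blue tray, the fastener is lined up with the marks, and the gripper is holding the panel pressed home at about 24 N.

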